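Make up the row of voice coils on the curing shelf

TASK

A bare white former has been put by mistake beside the copper-wound voice coil on the narrow raised curing shelf: stand it upright in the red reject tray. Stand the two copper-wound coils from the bench on the shelf so that, with the coil already there (leave it in its place), the three make one straight side-by-side row along the middle of the shelf, almost touching (gaps under about 10 mm), upright and not overhanging its edges. Knock nothing over and leave everything else on the bench where it is, including the other white former.

Things in the scene. Friction and masses are not known exactly. Their poses are not given: they have to be found in the camera images.
- shelf: Curing shelf, fixed to the bench: a narrow blue board 66 mm deep (x), 300 mm long (y, the direction of the row) and 12 mm thick, its top 100 mm above the bench, on two posts (20 mm across, at y = +-110 mm) from a dark foot plate 130 x 300 x 8 mm. Open in front and behind. Origin under the centre of the foot plate.
- shelf_top (a point): Centre of the blue board's top face; axes as the shelf: x across its depth, y along its length, z up.
- reject_tray: Red open tray fixed to the bench, 150 x 150 mm, walls 25 mm high and 4 mm thick, floor 4 to 5 mm thick. Origin under its centre.
- coil_row: Voice coil: upright tube 50 mm across, 70 mm tall, amber with a yellow foot and a broad copper winding round its middle, orange rim and black core seen from above; about 90 g. Origin at the centre of its underside, z up its axis. It already stands on the shelf, at one side of the shelf's middle, and stays there as the start of the row.
- former_bad: Bare former: plain white upright tube of the same size (50 mm across, 70 mm tall), grey core seen from above, no copper winding; about 90 g. Origin at the centre of its underside, z up its axis. It stands on the shelf, at the other side of the shelf's middle, and belongs in the red tray.
- coil_a: Voice coil: upright tube 50 mm across, 70 mm tall, amber with a yellow foot and a broad copper winding round its middle, orange rim and black core seen from above; about 90 g. Origin at the centre of its underside, z up its axis. Stands on the bench; one of the two to be put on the shelf (either order).
- coil_b: Voice coil: upright tube 50 mm across, 70 mm tall, amber with a yellow foot and a broad copper winding round its middle, orange rim and black core seen from above; about 90 g. Origin at the centre of its underside, z up its axis. Stands on the bench; the other of the two to be put on the shelf.
- former_spare: Bare former: plain white upright tube of the same size (50 mm across, 70 mm tall), grey core seen from above, no copper winding; about 90 g. Origin at the centre of its underside, z up its axis. Stands on the bench among the coils; leave it there. Bystander.
- spiders: Stack of yellow corrugated rings (loudspeaker spiders), 120 mm across, 41 mm high. Origin under its centre. Bystander.
- cone: Black loudspeaker cone lying face down with a yellow ring on top, 170 mm across, 42 mm high. Origin under its centre. Bystander.
- adhesive: White bottle with a red cap, 52 mm across, 150 mm tall. Origin under its centre. Bystander.
- primer: Green glass jar with a blue lid and a pale label, 64 mm across, 75 mm tall. Origin under its centre. Bystander.
- magnet: Dark steel ring magnet lying flat, 72 mm across, 15 mm high. Origin under its centre. Bystander.
- driver: Screwdriver with an orange handle lying on the bench, 190 mm long. Origin under its middle, x along it. Bystander.

How it is judged:
By the outcome, as a careful person would: the job done as asked, in the order asked, and still so for the second after the job is handed in, with the robot touching nothing.
It also fails if it takes over 72 s, if anything falls off the work surface, if the arm or the gripper's body presses on something with over 40 N, if the wrist force passes 120 N, or if a joint passes its speed limit or range.

ROBOT

A 7-joint arm with a two-finger parallel gripper is mounted at the origin on the work surface. World frame = base frame: x ahead of the robot, y to its left, z up, the work surface at z = 0. Lengths are in m, angles in rad, forces in N, time in s.
With the tool pointing down it reaches from about 0.4 to 0.85 m from the base axis. Payload 10.4 kg.
Tool frame: the origin (TCP) lies midway between the tips of the shut fingers; the grasp point (between the pads) lies 19 mm behind it; y points along the fingers, x is the direction in which the jaws open and shut, and the axes are right-handed (so a half turn about y gives the same grasp; the last joint's range is limited). The gripper opens to 87 mm and grips with 3 to 60 N. Pads are 19 mm wide; open, the fingers measure 117 mm over their backs; the gripper's body (75 mm by 190 mm) begins 51 mm behind the grasp point.
Start: joints at [1.287, 0.332, -0.065, 1.46, 0.022, 1.35, -0.088], TCP at [0.161, -0.604, 0.223] pointing down, gripper open.
Joint ranges: [-2.6, 2.6], [-0.5, 2.12], [-1.47, 1.34], [0.16, 2.42], [-1.27, 4.41], [0.06, 2.06], [-2.6, 2.6]. Speed limits (rad/s): [2.22, 2.22, 2.79, 2.79, 3.14, 3.14, 3.14].

INTERFACE

Orientations are given as a unit quaternion [x, y, z, w].
In Python, from bench import * gives the robot as it stands.
- The arm moves only by the tool jog_arm, never from a script. Its argument "commands" is a list of rows, each an object with "translation": the shift along the world's x, y, z in mm, a list of three; "twist": the turn about the world's z in rad. A call has 1 to 20 rows; each row shifts and turns the commanded pose from where the row before left it; what a row does not reach is not made up. A row lasts 1/10 s, in which the tool goes at most 50 mm and 8.59 degrees, less where a joint would pass 70% of its speed; a pose out of reach is approached as far as the arm can. A call is refused whole if a number of a shift passes 50 or a number of a turn 0.15, either way. A call with a gripper value outside its range is refused whole. "grip" is the closure, from 0 (fully open) to 1 (shut), set as the call begins (left out, the last holds). The fingers move at their own pace and stop on an object; "grip_force" is the grip in N (left out, the last holds). Time passes only in rows, so rows that do not move let the fingers close. It gives the time, the measured TCP pose, the force and the opening at its end, in the units of the state.
- read_state(): the state, without advancing time (a new reading comes with each control period).
- camera(name): name is "side" or "top"; returns a dict with "img" (480x640x3 uint8, red, green, blue), "fx", "fy", "cx", "cy" (pixels), "dist" ([k1, k2, p1, p2, k3] as OpenCV has them; the pictures are not rectified), "cam_to_world" (4x4, takes a point from camera to world coordinates). Camera axes: x right, y down, z forward; pixel columns grow to the right and rows downward; lengths in m; the calibration is good to about 2 mm. A picture is of the moment at which its call begins. There is no depth.
- close_job(): hands the job in, once; it reports no verdict.
The state is a dict: "time": time; "joint_positions": joint angles; "joint_vel": joint speeds; "joint_torque": joint torques, N m; "ee_pos": TCP position; "eef_rot": TCP orientation; "ft_force": force on the tool from outside, world axes, zero at the start; "torque": the same for the moment, N m; "width": finger opening in m.
Only numpy, scipy, OpenCV 4.12 (cv2) and the standard library are available. Lean on these libraries where they do the work, as an engineer would, in place of code of your own. Each camera call takes 0.05 s, during which the arm holds its last target.

## Working session

There is one attempt and no reset: what is moved stays moved. The work goes in short steps, Python scripts to look and compute and a tool call to move; the robot and the scene stay as the last step left them, time stands still between calls to the robot, and variables do not carry over. Pictures are saved under pics/ and viewed, and the job is handed in when it is done.

Besides the shell and the picture viewer there is one more tool, called after ">>>" as name(argument=value, ...), one argument or row to a line, values as JSON. jog_arm: Moves the arm, as the interface text tells. Its arguments: {"type":"object","properties":{"commands":{"type":"array"},"grip":{"type":"number"},"grip_force":{"type":"number"}},"required":["commands"]}

```bash
mkdir -p pics; ls; cat > h.py <<'E'
from bench import *
import numpy as np, cv2
def K(c): return np.array([[c["fx"],0,c["cx"]],[0,c["fy"],c["cy"]],[0,0,1.]])
def ray(c,uv):
    p=cv2.undistortPoints(np.array(uv,float).reshape(-1,1,2),K(c),np.array(c["dist"],float))[:,0]
    T=np.array(c["cam_to_world"]); d=np.c_[p,np.ones(len(p))]@T[:3,:3].T
    return T[:3,3],d
def plane(c,uv,z):
    o,d=ray(c,uv); return o+d*((z-o[2])/d[:,2])[:,None]
def proj(c,P):
    T=np.linalg.inv(np.array(c["cam_to_world"])); r=cv2.Rodrigues(T[:3,:3])[0]
    return cv2.projectPoints(np.array(P,float).reshape(-1,3),r,T[:3,3],K(c),np.array(c["dist"],float))[0][:,0]
def save(c,n): cv2.imwrite("pics/"+n,cv2.cvtColor(c["img"],cv2.COLOR_RGB2BGR))
E
python3 - <<'E'
from h import *
import pickle
for n in("top","side"):
    c=camera(n); save(c,n+"0.png"); pickle.dump(c,open(n+"0.pkl","wb")); print(n,c["fx"],c["dist"],np.round(c["cam_to_world"],3).tolist())
s=read_state(); print(s["time"],s["ee_pos"],s["eef_rot"],s["ft_force"],s["width"])
E
```

```text
pics
top 571.9773505582413 [-0.11652462  0.          0.          0.          0.        ] [[-0.014, -0.996, 0.087, 0.467], [-1.0, 0.016, 0.021, -0.07], [-0.022, -0.087, -0.996, 1.351], [0.0, 0.0, 0.0, 1.0]]
side 493.10257934847505 [-0.11787156  0.          0.          0.          0.        ] [[-0.996, -0.054, 0.066, 0.495], [-0.086, 0.619, -0.781, 0.779], [0.001, -0.784, -0.621, 0.791], [0.0, 0.0, 0.0, 1.0]]
0.1 [ 0.16109065 -0.60351987  0.22184126] [-0.56052035  0.43108874 -0.43035888  0.56104427] [ 0.79901672 -0.69078931  0.50645028] 0.0870123864827209
```

View pics/top0.png

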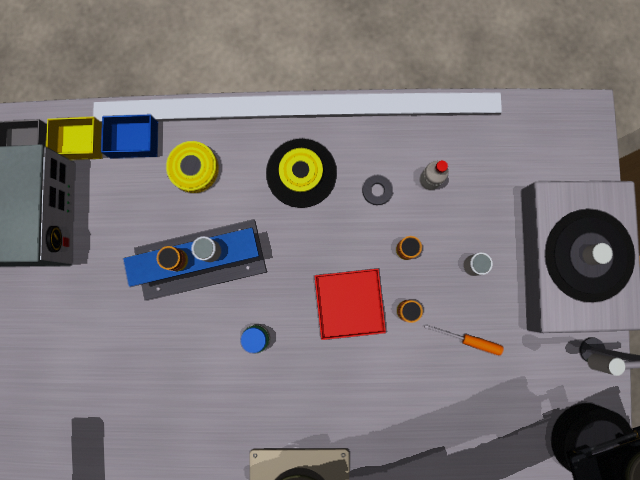

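View pics/side0.png

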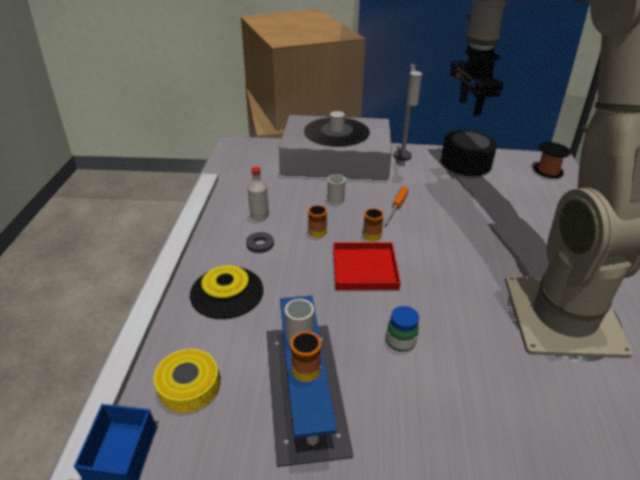

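```bash
python3 - <<'E'
import pickle,cv2,numpy as np
c=pickle.load(open("top0.pkl","rb")); im=c["img"][...,::-1]
a=cv2.resize(im[210:310,115:275],None,fx=5,fy=5,interpolation=cv2.INTER_NEAREST)
b=cv2.resize(im[225:335,385:505],None,fx=5,fy=5,interpolation=cv2.INTER_NEAREST)
cv2.imwrite("pics/za.png",a); cv2.imwrite("pics/zb.png",b)
E
```

```text
(no output)
```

View pics/za.png

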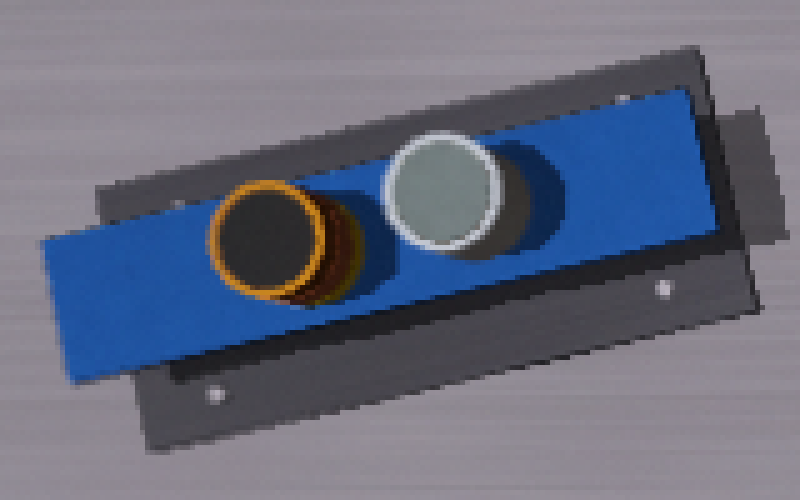

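View pics/zb.png

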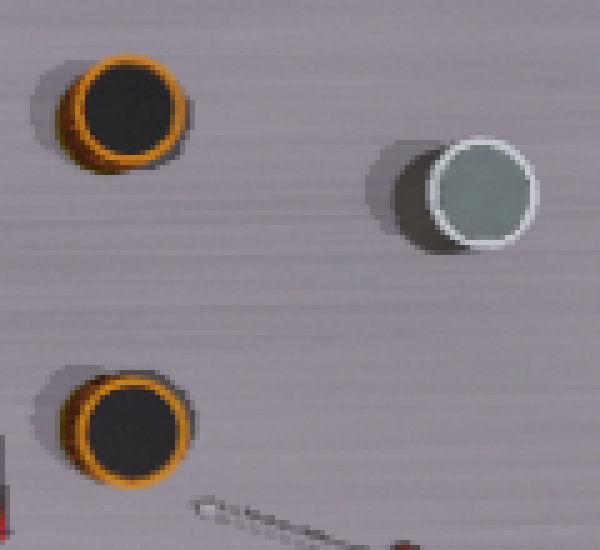

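```bash
cat >> h.py <<'E'
def circ(P):
    x,y=P[:,0],P[:,1]; s=np.linalg.lstsq(np.c_[2*x,2*y,np.ones(len(x))],x*x+y*y,rcond=None)[0]
    return s[0],s[1],np.sqrt(s[2]+s[0]**2+s[1]**2)
def rims(c,kind):
    im=c["img"].astype(int); R,G,B=im[...,0],im[...,1],im[...,2]
    m=((R>185)&(G>95)&(G<175)&(B<75)) if kind=="coil" else ((R>195)&(G>195)&(B>195))
    m=m.astype(np.uint8)
    out=[]
    for q in cv2.findContours(m,cv2.RETR_EXTERNAL,cv2.CHAIN_APPROX_NONE)[0]:
        h=cv2.convexHull(q)[:,0]; 
        if cv2.contourArea(h)<80: continue
        out.append((q[:,0],h))
    return out
def blue(c):
    hsv=cv2.cvtColor(c["img"],cv2.COLOR_RGB2HSV)
    m=cv2.inRange(hsv,(100,150,60),(125,255,255))
    return m
def red(c):
    hsv=cv2.cvtColor(c["img"],cv2.COLOR_RGB2HSV)
    return cv2.inRange(hsv,(0,170,90),(4,255,255))|cv2.inRange(hsv,(174,170,90),(180,255,255))
def rect(c,m,z,pick):
    qs=[q for q in cv2.findContours(m,cv2.RETR_EXTERNAL,cv2.CHAIN_APPROX_NONE)[0] if cv2.contourArea(q)>200]
    q=max(qs,key=cv2.contourArea)
    P=plane(c,q[:,0],z)[:,:2]*1000
    return cv2.minAreaRect(P.astype(np.float32))
E
python3 - <<'E'
from h import *
import pickle
c=pickle.load(open("top0.pkl","rb"))
for k in("coil","white"):
    for q,h in rims(c,k):
        u=h.mean(0)
        for z in(.07,.17): 
            P=plane(c,h,z); print(k,u.round(),z,np.round(np.array(circ(P))*1000,1))
r=rect(c,blue(c),.1,0);print("shelf",r); print(cv2.boxPoints(r).round(1).tolist())
r=rect(c,red(c),.025,0);print("tray",r); print(cv2.boxPoints(r).round(1).tolist())
E
```

```text
coil [484. 345.] 0.07 [ 326.9 -406.7   47. ]
coil [484. 345.] 0.17 [ 337.9 -380.5   43.3]
coil [172. 259.] 0.07 [562.3 291.   25.7]
coil [172. 259.] 0.17 [554.9 262.8  23.7]
white [132. 108.] 0.07 [908.5 383.5  24.5]
white [132. 108.] 0.17 [874.1 348.1  22.6]
white [326. 105.] 0.07 [466.6 -58.4 590.5]
white [326. 105.] 0.17 [466.6 -59.3 544.4]
shelf ((560.595703125, 232.51568603515625), (66.51173400878906, 298.205322265625), 12.265905380249023)
[[496.3999938964844, 371.1000061035156], [559.7999877929688, 79.80000305175781], [624.7999877929688, 93.9000015258789], [561.4000244140625, 385.29998779296875]]
tray ((452.1889953613281, -121.49089050292969), (149.1259307861328, 149.429443359375), 5.327206134796143)
[[371.0, -54.0], [384.8999938964844, -202.8000030517578], [533.4000244140625, -189.0], [519.5, -40.20000076293945]]
```

```bash
python3 - <<'E'
import pickle
c=pickle.load(open("top0.pkl","rb")); im=c["img"]
print(im[246,395:428].tolist()); print(im[263,462:498].tolist()); print(im[258,153:192].tolist()); print(im[248,186:225].tolist())
E
```

```text
[[119, 114, 119], [97, 89, 82], [68, 39, 15], [82, 38, 19], [112, 64, 13], [187, 116, 23], [138, 77, 30], [38, 38, 41], [38, 38, 40], [38, 37, 40], [40, 37, 40], [39, 38, 41], [40, 38, 41], [40, 39, 41], [39, 38, 41], [38, 37, 40], [38, 36, 39], [38, 36, 39], [39, 38, 40], [38, 37, 39], [38, 37, 38], [38, 37, 39], [39, 38, 40], [37, 37, 39], [81, 59, 37], [162, 103, 30], [164, 108, 48], [93, 79, 70], [116, 111, 117], [149, 141, 150], [149, 141, 150], [149, 141, 150], [148, 140, 149]]
[[114, 110, 117], [93, 89, 92], [69, 64, 63], [65, 63, 60], [68, 64, 61], [68, 64, 61], [68, 64, 62], [67, 64, 61], [120, 121, 124], [182, 185, 192], [162, 168, 173], [107, 115, 118], [105, 115, 117], [106, 116, 117], [108, 117, 119], [109, 118, 121], [109, 120, 120], [109, 120, 121], [109, 118, 120], [110, 118, 121], [108, 117, 120], [109, 119, 120], [108, 120, 121], [107, 118, 119], [106, 117, 118], [109, 118, 120], [110, 119, 120], [105, 117, 117], [115, 124, 126], [196, 200, 205], [179, 181, 186], [142, 138, 146], [141, 136, 145], [141, 137, 145], [142, 137, 145], [142, 139, 145]]
[[30, 82, 159], [29
[... 462 characters left out ...]
 3], [53, 46, 27], [19, 38, 63], [13, 39, 77], [15, 39, 77], [14, 39, 76]]
[[18, 46, 91], [22, 59, 116], [31, 82, 160], [30, 82, 160], [32, 85, 163], [121, 141, 184], [190, 194, 204], [157, 165, 171], [115, 124, 127], [114, 124, 126], [113, 123, 126], [115, 125, 126], [115, 125, 127], [114, 127, 128], [115, 127, 128], [114, 126, 127], [115, 127, 128], [114, 126, 128], [115, 127, 129], [116, 127, 129], [115, 126, 128], [115, 128, 129], [115, 127, 129], [116, 127, 129], [117, 128, 129], [118, 129, 129], [101, 111, 112], [170, 175, 184], [176, 180, 189], [101, 101, 104], [54, 51, 50], [54, 52, 49], [52, 50, 48], [52, 49, 46], [43, 46, 52], [25, 41, 72], [13, 37, 75], [14, 38, 74], [16, 38, 76]]
```

```bash
cat >> h.py <<'E'
def cores(c,kind):
    im=c["img"].astype(int); R,G,B=im[...,0],im[...,1],im[...,2]
    m=((im.max(-1)<60)&(im.max(-1)-im.min(-1)<8)) if kind=="coil" else ((G-R>5)&(G-R<17)&(R>85)&(R<140)&(abs(B-G)<5))
    m=cv2.morphologyEx(m.astype(np.uint8),cv2.MORPH_OPEN,np.ones((3,3),np.uint8))
    n,l,s,ce=cv2.connectedComponentsWithStats(m,connectivity=4)
    return [(ce[i],s[i,4],s[i,2],s[i,3]) for i in range(1,n) if 150<s[i,4]<600 and abs(s[i,2]-s[i,3])<5 and s[i,4]>.65*s[i,2]*s[i,3]]
def find(c):
    for k in("coil","white"):
        for u,a,w,h in cores(c,k):
            print(k,u.round(1),a,w,h,"z70",(plane(c,[u],.07)[0,:2]*1000).round(1),"z75",(plane(c,[u],.075)[0,:2]*1000).round(1),"z170",(plane(c,[u],.17)[0,:2]*1000).round(1))
E
python3 - <<'E'
from h import *
import pickle
c=pickle.load(open("top0.pkl","rb")); find(c)
print(plane(c,[[254,339]],.075), plane(c,[[424,326],[502,350]],.01),plane(c,[[436,172]],.15))
s=pickle.load(open("side0.pkl","rb"))
a=s["img"][160:330,200:460,::-1]; cv2.imwrite("pics/zs.png",cv2.resize(a,None,fx=3,fy=3,interpolation=cv2.INTER_NEAREST))
a=s["img"][270:470,220:400,::-1]; cv2.imwrite("pics/zs2.png",cv2.resize(a,None,fx=3,fy=3,interpolation=cv2.INTER_NEAREST))
E
```

```text
coil [300.2 169. ] 194 16 15 z70 [760.1 -13.1] z75 [759.  -13.3] z170 [737.3 -17.5]
coil [410.1 246.5] 226 17 16 z70 [ 578.7 -258.2] z75 [ 578.2 -257.4] z170 [ 570.  -243.5]
coil [167.9 257.5] 255 17 18 z70 [562.1 291. ] z75 [561.7 289.6] z170 [554.7 262.9]
coil [411.1 310.8] 233 17 17 z70 [ 434.7 -256.5] z75 [ 434.8 -255.8] z170 [ 437.2 -242. ]
white [202.9 247.9] 292 19 19 z70 [582.9 210.2] z75 [582.4 209.1] z170 [573.8 188.3]
white [481.3 263.2] 257 18 18 z70 [ 538.2 -418.4] z75 [ 538.  -417.1] z170 [ 532.7 -391.2]
[[0.37714074 0.09413637 0.075     ]] [[ 0.3972474  -0.29471586  0.01      ]
 [ 0.33734544 -0.47737713  0.01      ]] [[ 0.73070973 -0.3069825   0.15      ]]
```

View pics/zs.png

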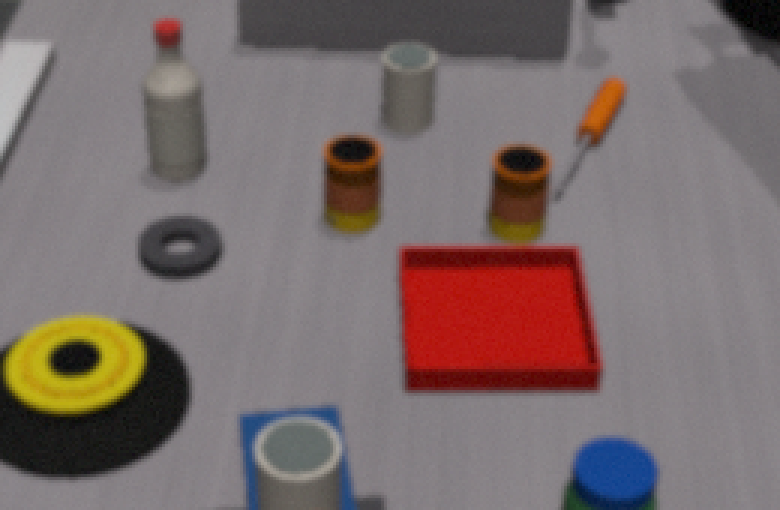

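View pics/zs2.png

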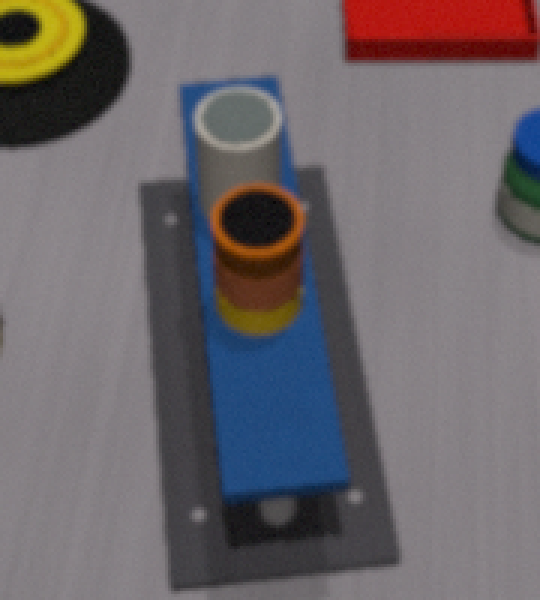

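```bash
python3 - <<'E'
from h import *
import pickle
from scipy.spatial.transform import Rotation as Ro
s=read_state(); M=Ro.from_quat(s["eef_rot"]).as_matrix(); print(M.round(3)); print("jaw ang",np.degrees(np.arctan2(M[1,0],M[0,0])))
c=pickle.load(open("top0.pkl","rb"));d=pickle.load(open("side0.pkl","rb"))
find(d)
for n,p,z in[("row",(554.7,262.9),.17),("bad",(573.8,188.3),.17),("a",(578.7,-258.2),.07),("b",(434.7,-256.5),.07)]:
    print(n,proj(d,[[p[0]/1000,p[1]/1000,z]]).round(1))
E
```

```text
[[ 0.258 -0.     0.966]
 [-0.966  0.001  0.258]
 [-0.001 -1.    -0.   ]]
jaw ang -75.05405236365519
row [[305.  344.1]]
bad [[298.4 310. ]]
a [[316.8 210.8]]
b [[373.1 214.1]]
```

```bash
python3 - <<'E'
from h import *
import pickle
c=pickle.load(open("top0.pkl","rb"));d=pickle.load(open("side0.pkl","rb"))
print(plane(d,[[403,156]],0)); print(plane(c,[[587,348]],0.0),plane(c,[[616,367]],0.25))
s=read_state();print(s["joint_positions"])
E
```

```text
[[ 0.32587851 -0.70604194  0.        ]]
[[ 0.33491219 -0.68874512  0.        ]] [[ 0.32032126 -0.63291191  0.25      ]]
[ 1.28737578  0.33279305 -0.06471742  1.46086159  0.02158835  1.34990354
 -0.08849773]
```

>>> jog_arm(
  commands=[
    {"translation":[20,40,20],"twist":0.0762},
    {"translation":[20,40,20],"twist":0.0762},
    {"translation":[20,40,20],"twist":0.0762},
    {"translation":[20,40,20],"twist":0.0762},
    {"translation":[35,40,0],"twist":0.0762},
    {"translation":[35,40,0],"twist":0.0762},
    {"translation":[35,40,0],"twist":0.0762},
    {"translation":[35,40,0],"twist":0.0762},
    {"translation":[35,40,0],"twist":0.0762},
    {"translation":[35,40,0],"twist":0.0762},
    {"translation":[12,39,0],"twist":0.0762},
    {"translation":[12,39,0],"twist":0.0762},
    {"translation":[12,39,0],"twist":0.0762},
    {"translation":[12,39,0],"twist":0.0762},
    {"translation":[12,39,0],"twist":0.0762},
    {"translation":[12,39,0],"twist":0.0762},
    {"translation":[12,39,0],"twist":0.0762},
    {"translation":[12,39,0],"twist":0.0762},
    {"translation":[12,39,0],"twist":0.0762},
    {"translation":[12,39,0],"twist":0.0762},
  ],
  grip=0,
)

```text
time: 2.1
ee_pos: [0.559, 0.1732, 0.3023]
eef_rot: [0.703, 0.076, -0.076, -0.703]
ft_force: [-0.6, 0.1, 0.9]
width: 0.087
```

>>> jog_arm(
  commands=[
    {"translation":[0,0,0],"twist":0},
    {"translation":[0,0,0],"twist":0},
  ],
)

```text
time: 2.3
ee_pos: [0.5584, 0.1728, 0.3019]
eef_rot: [-0.703, -0.076, 0.077, 0.703]
ft_force: [0.5, 0.1, -0.8]
width: 0.0867
```

>>> jog_arm(
  commands=[
    {"translation":[7.5,7.5,-20],"twist":0},
    {"translation":[8,8,-30],"twist":0},
    {"translation":[0,0,-30],"twist":0},
    {"translation":[0,0,-22],"twist":0},
    {"translation":[0,0,0],"twist":0},
  ],
)

```text
time: 2.8
ee_pos: [0.5731, 0.1846, 0.1976]
eef_rot: [0.704, 0.073, -0.076, -0.702]
ft_force: [-0.1, -0.2, -0.5]
width: 0.0874
```

```bash
python3 - <<'E'
from h import *
c=camera("side"); save(c,"s1.png"); cv2.imwrite("pics/s1z.png",cv2.resize(c["img"][200:440,200:440,::-1],None,fx=2.5,fy=2.5)); s=read_state(); print(s["ee_pos"],s["ft_force"])
E
```

```text
[0.57391857 0.18540308 0.19984382] [ 0.03911849 -0.11357288  0.65977421]
```

View pics/s1z.png

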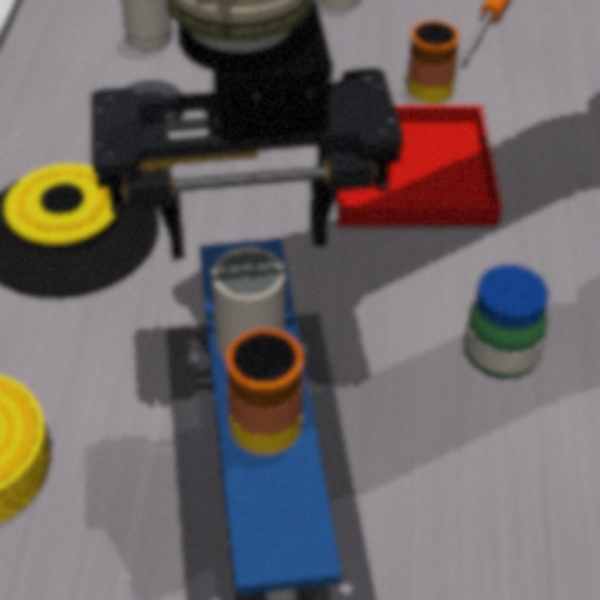

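The view shows the open fingers at zoom (175,240) and (320,235). They straddle the white former, whose rim is at (248,270), and are clear of the coil behind it. Descending and gripping.

>>> jog_arm(
  commands=[
    {"translation":[0,2.5,-20],"twist":0},
    {"translation":[0,0,-20],"twist":0},
    {"translation":[0,0,-20],"twist":0},
    {"translation":[0,0,-18],"twist":0},
    {"translation":[0,0,0],"twist":0},
  ],
)

```text
time: 3.35
ee_pos: [0.5741, 0.1886, 0.1221]
eef_rot: [0.703, 0.075, -0.075, -0.703]
ft_force: [0.2, -1.2, 0.2]
width: 0.0871
```

>>> jog_arm(
  commands=[
    {"translation":[0,0,0],"twist":0},
    {"translation":[0,0,0],"twist":0},
    {"translation":[0,0,0],"twist":0},
    {"translation":[0,0,0],"twist":0},
    {"translation":[0,0,0],"twist":0},
    {"translation":[0,0,0],"twist":0},
    {"translation":[0,0,0],"twist":0},
    {"translation":[0,0,0],"twist":0},
  ],
  grip=1,
  grip_force=12,
)

```text
time: 4.15
ee_pos: [0.5743, 0.1899, 0.1228]
eef_rot: [0.703, 0.076, -0.075, -0.703]
ft_force: [-1.0, -0.6, 3.3]
width: 0.0498
```

>>> jog_arm(
  commands=[
    {"translation":[0,0,8],"twist":0},
    {"translation":[0,0,16],"twist":0},
    {"translation":[0,0,20],"twist":0},
    {"translation":[0,0,20],"twist":0},
    {"translation":[-5,-15,20],"twist":0},
    {"translation":[-9,-23,16],"twist":0},
    {"translation":[-12,-30,0],"twist":0},
    {"translation":[-12,-30,0],"twist":0},
    {"translation":[-12,-30,0],"twist":0},
    {"translation":[-12,-30,0],"twist":0},
    {"translation":[-12,-30,0],"twist":0},
    {"translation":[-12,-30,0],"twist":0},
    {"translation":[-12,-30,0],"twist":0},
    {"translation":[-10,-30,0],"twist":0},
    {"translation":[-9,-20,0],"twist":0},
    {"translation":[-5,-13,0],"twist":0},
    {"translation":[0,0,0],"twist":0},
    {"translation":[0,0,0],"twist":0},
  ],
)

```text
time: 5.95
ee_pos: [0.4527, -0.1204, 0.2234]
eef_rot: [0.703, 0.076, -0.075, -0.703]
ft_force: [0.9, 0.2, -1.4]
width: 0.0494
```

```bash
python3 - <<'E'
from h import *
c=camera("side"); save(c,"s2.png"); s=read_state(); print(s["time"],s["ee_pos"],s["ft_force"],s["width"])
E
```

```text
6.0 [ 0.45281376 -0.11991363  0.22322967] [-0.38262159  0.01729749 -1.18199867] 0.05000847289187329
```

View pics/s2.png

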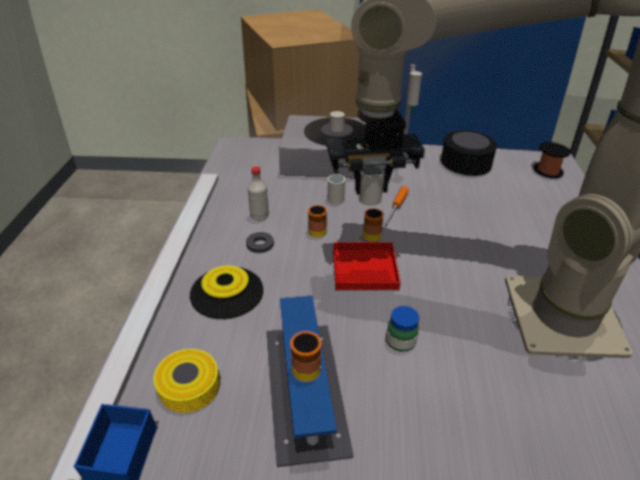

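The former (371,185) hangs upright over the red tray, and the shelf coil (306,343) hasn't moved. Lowering it into the tray.

>>> jog_arm(
  commands=[
    {"translation":[0,-1,-20],"twist":0},
    {"translation":[0,0,-30],"twist":0},
    {"translation":[0,0,-30],"twist":0},
    {"translation":[0,0,-30],"twist":0},
    {"translation":[0,0,-30],"twist":0},
    {"translation":[0,0,-20],"twist":0},
    {"translation":[0,0,-13],"twist":0},
    {"translation":[0,0,-8],"twist":0},
    {"translation":[0,0,-6],"twist":0},
    {"translation":[0,0,0],"twist":0},
    {"translation":[0,0,0],"twist":0},
  ],
)

```text
time: 7.1
ee_pos: [0.4528, -0.1222, 0.0362]
eef_rot: [0.703, 0.076, -0.075, -0.703]
ft_force: [1.2, 0.4, -1.0]
width: 0.0499
```

>>> jog_arm(
  commands=[
    {"translation":[0,0,-3],"twist":0},
    {"translation":[0,0,-3],"twist":0},
    {"translation":[0,0,0],"twist":0},
  ],
)

```text
time: 7.4
ee_pos: [0.452, -0.1221, 0.0293]
eef_rot: [-0.703, -0.075, 0.076, 0.703]
ft_force: [-0.2, 0.1, -1.0]
width: 0.0496
```

>>> jog_arm(
  commands=[
    {"translation":[0,0,-1.5],"twist":0},
    {"translation":[0,0,0],"twist":0},
  ],
)

```text
time: 7.6
ee_pos: [0.4521, -0.1221, 0.028]
eef_rot: [-0.703, -0.075, 0.076, 0.703]
ft_force: [-0.5, 0.4, -0.7]
width: 0.0498
```

>>> jog_arm(
  commands=[
    {"translation":[0,0,-1],"twist":0},
    {"translation":[0,0,0],"twist":0},
  ],
)

```text
time: 7.8
ee_pos: [0.4522, -0.1221, 0.027]
eef_rot: [-0.703, -0.076, 0.076, 0.703]
ft_force: [0.5, -0.7, -0.9]
width: 0.0495
```

>>> jog_arm(
  commands=[
    {"translation":[0,0,-1],"twist":0},
    {"translation":[0,0,0],"twist":0},
  ],
)

```text
time: 8.0
ee_pos: [0.4523, -0.1221, 0.0266]
eef_rot: [0.703, 0.075, -0.076, -0.703]
ft_force: [-3.2, 0.3, 7.9]
width: 0.0496
```

>>> jog_arm(
  commands=[
    {"translation":[0,0,-1],"twist":0},
    {"translation":[0,0,0],"twist":0},
  ],
)

```text
time: 8.2
ee_pos: [0.4524, -0.1223, 0.0259]
eef_rot: [0.703, 0.075, -0.076, -0.703]
ft_force: [-5.9, 0.1, 15.1]
width: 0.0495
```

>>> jog_arm(
  commands=[
    {"translation":[0,0,1.5],"twist":0},
    {"translation":[0,0,0],"twist":0},
  ],
)

```text
time: 8.4
ee_pos: [0.4524, -0.1222, 0.0267]
eef_rot: [0.703, 0.076, -0.075, -0.703]
ft_force: [-0.6, 0.3, 0.0]
width: 0.0499
```

>>> jog_arm(
  commands=[
    {"translation":[0,0,0],"twist":0},
    {"translation":[0,0,0],"twist":0},
    {"translation":[0,0,0],"twist":0},
    {"translation":[0,0,0],"twist":0},
    {"translation":[0,0,0],"twist":0},
  ],
  grip=0,
)

```text
time: 8.9
ee_pos: [0.4522, -0.1221, 0.0265]
eef_rot: [-0.703, -0.076, 0.076, 0.703]
ft_force: [0.3, 0.1, 0.6]
width: 0.0813
```

>>> jog_arm(
  commands=[
    {"translation":[0,0,10],"twist":0},
    {"translation":[0,0,20],"twist":0},
    {"translation":[0,0,30],"twist":0},
    {"translation":[0,0,40],"twist":0},
    {"translation":[0,0,40],"twist":0},
    {"translation":[0,0,40],"twist":0},
    {"translation":[0,0,0],"twist":0},
  ],
)

```text
time: 9.6
ee_pos: [0.4548, -0.1223, 0.2123]
eef_rot: [0.705, 0.078, -0.073, -0.702]
ft_force: [0.8, -0.0, -0.3]
width: 0.0867
```

```bash
python3 - <<'E'
from h import *
c=camera("side"); save(c,"s3.png");c=camera("top"); save(c,"t3.png"); find(c); s=read_state(); print(s["time"],s["ee_pos"],s["ft_force"],s["width"])
E
```

```text
coil [300.2 169. ] 194 16 15 z70 [760.1 -13.1] z75 [759.  -13.3] z170 [737.3 -17.5]
coil [410.1 246.5] 224 17 16 z70 [ 578.5 -258.2] z75 [ 578.1 -257.4] z170 [ 569.8 -243.5]
coil [167.9 257.5] 256 17 18 z70 [562.1 291. ] z75 [561.8 289.6] z170 [554.7 262.8]
coil [411.3 310.9] 229 16 17 z70 [ 434.4 -257. ] z75 [ 434.6 -256.2] z170 [ 437.  -242.4]
white [481.3 263.2] 257 18 18 z70 [ 538.3 -418.2] z75 [ 538.1 -416.9] z170 [ 532.8 -391.1]
9.7 [ 0.45260839 -0.12220035  0.20765006] [ 0.16268363 -0.12076997 -0.45789574] 0.08686051259593719
```

View pics/s3.png

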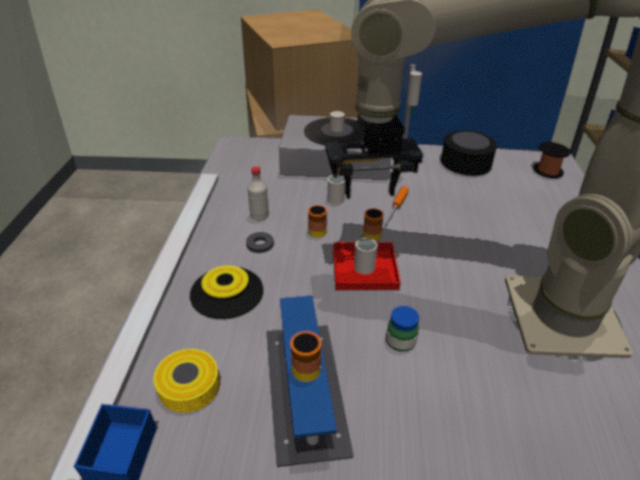

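View pics/t3.png

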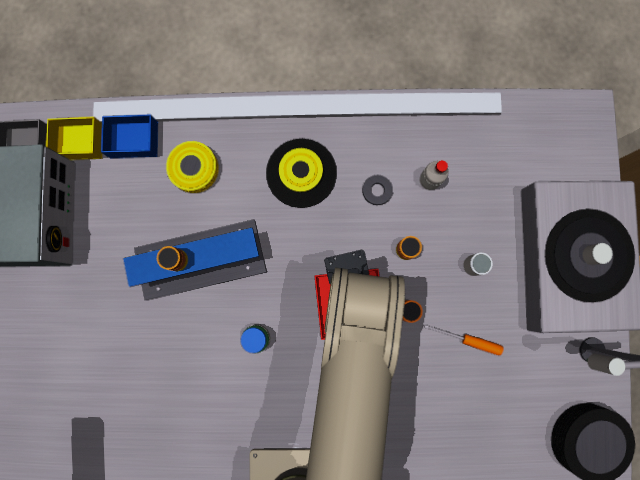

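The former stands upright in the tray at side (365,255). In the top view the other coils are at (410,246) and (411,311), and the shelf coil at (168,257), none of them moved. Now for the coil at (578.6,-258.2).

>>> jog_arm(
  commands=[
    {"translation":[12,-13,0],"twist":0},
    {"translation":[19,-20,0],"twist":0},
    {"translation":[25,-27,0],"twist":0},
    {"translation":[25,-27,0],"twist":0},
    {"translation":[25,-27,0],"twist":0},
    {"translation":[14,-15,-10],"twist":0},
    {"translation":[6,-7,-20],"twist":0},
    {"translation":[0,0,-30],"twist":0},
    {"translation":[0,0,-25],"twist":0},
    {"translation":[0,0,0],"twist":0},
    {"translation":[0,0,0],"twist":0},
  ],
)

```text
time: 10.8
ee_pos: [0.5779, -0.2577, 0.1212]
eef_rot: [-0.703, -0.075, 0.076, 0.703]
ft_force: [0.4, -0.2, 1.0]
width: 0.0871
```

```bash
python3 - <<'E'
from h import *
s=read_state(); print(s["time"],s["ee_pos"],s["ft_force"],s["width"]); c=camera("side"); cv2.imwrite("pics/s4z.png",cv2.resize(c["img"][120:300,240:480,::-1],None,fx=3,fy=3))
E
```

```text
10.8 [ 0.57785457 -0.25767596  0.12120745] [ 0.35291029 -0.18464603  0.96056929] 0.08712757651541607
```

View pics/s4z.png

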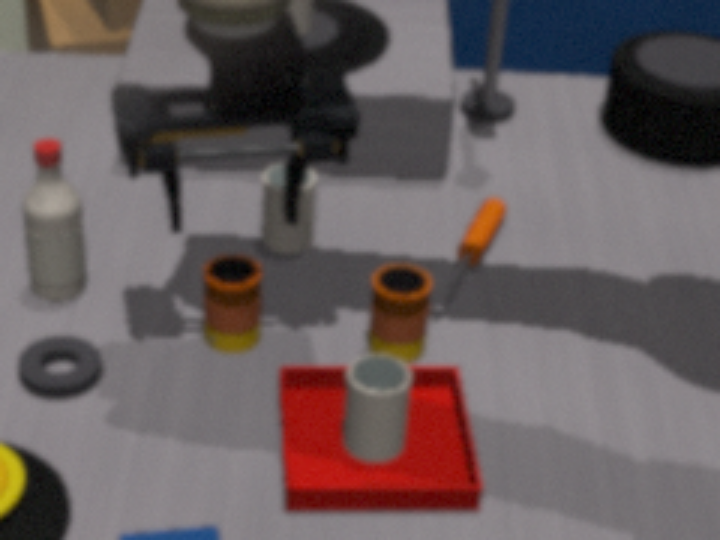

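The fingers at zoom (175,225) and (292,215) straddle the coil (233,270), and the former stands upright in the tray at (378,410). Descending.

>>> jog_arm(
  commands=[
    {"translation":[0.5,-0.5,-20],"twist":0},
    {"translation":[0,0,-25],"twist":0},
    {"translation":[0,0,-25],"twist":0},
    {"translation":[0,0,-20],"twist":0},
    {"translation":[0,0,-9],"twist":0},
    {"translation":[0,0,0],"twist":0},
    {"translation":[0,0,0],"twist":0},
  ],
)

```text
time: 11.55
ee_pos: [0.5797, -0.2588, 0.0242]
eef_rot: [0.703, 0.076, -0.075, -0.703]
ft_force: [0.2, -0.5, 0.4]
width: 0.0872
```

>>> jog_arm(
  commands=[
    {"translation":[0,0,0],"twist":0},
    {"translation":[0,0,0],"twist":0},
    {"translation":[0,0,0],"twist":0},
    {"translation":[0,0,0],"twist":0},
    {"translation":[0,0,0],"twist":0},
    {"translation":[0,0,0],"twist":0},
    {"translation":[0,0,0],"twist":0},
    {"translation":[0,0,0],"twist":0},
  ],
  grip=1,
  grip_force=12,
)

```text
time: 12.35
ee_pos: [0.5787, -0.2586, 0.0226]
eef_rot: [0.703, 0.076, -0.075, -0.703]
ft_force: [-0.6, -0.2, 1.0]
width: 0.0495
```

```bash
python3 - <<'E'
from h import *
s=read_state(); print(s["time"],s["ee_pos"],s["ft_force"],s["width"])
a=np.array([560.6,232.5]);d=np.array([-.2125,.9772]);n=np.array([.9772,.2125])
r=np.array([554.7,262.9])-a; t=r@d; print("row along",t,"across",r@n)
for k in(54,108): print(k,a+d*(t-k)+n*0.3)
E
```

```text
12.35 [ 0.57873491 -0.25861622  0.02262923] [-0.55507448 -0.21784838  1.01864487] 0.04950838725843264
row along 30.96062999999997 across 0.694520000000017
54 [565.78902612 210.04967764]
108 [577.26402612 157.28087764]
```

>>> jog_arm(
  commands=[
    {"translation":[0,0,8],"twist":0},
    {"translation":[0,0,16],"twist":0},
    {"translation":[0,0,25],"twist":0},
    {"translation":[0,0,30],"twist":0},
    {"translation":[0,0,35],"twist":0},
    {"translation":[0,0,35],"twist":0},
    {"translation":[0,15,35],"twist":0},
    {"translation":[-1,25,20],"twist":0},
    {"translation":[-1,33,0],"twist":0},
    {"translation":[-1,35,0],"twist":0},
    {"translation":[-1,35,0],"twist":0},
    {"translation":[-1,35,0],"twist":0},
    {"translation":[-1,35,0],"twist":0},
    {"translation":[-1,35,0],"twist":0},
    {"translation":[-1,35,0],"twist":0},
    {"translation":[-1,35,0],"twist":0},
    {"translation":[-1,35,0],"twist":0},
    {"translation":[-1,35,0],"twist":0},
    {"translation":[-1,35,0],"twist":0},
    {"translation":[-1,25,0],"twist":0},
  ],
)

```text
time: 14.35
ee_pos: [0.565, 0.1923, 0.2282]
eef_rot: [-0.703, -0.077, 0.076, 0.703]
ft_force: [-0.1, 0.0, -1.4]
width: 0.05
```

>>> jog_arm(
  commands=[
    {"translation":[0,10,0],"twist":0},
    {"translation":[0,0,0],"twist":0},
    {"translation":[0,0,0],"twist":0},
    {"translation":[0,0,0],"twist":0},
  ],
)

```text
time: 14.75
ee_pos: [0.5663, 0.1974, 0.2267]
eef_rot: [0.703, 0.075, -0.075, -0.703]
ft_force: [-0.4, -0.5, -1.2]
width: 0.0496
```

```bash
python3 - <<'E'
from h import *
s=read_state(); print(s["time"],s["ee_pos"],s["ft_force"],s["width"]); c=camera("side"); cv2.imwrite("pics/s5z.png",cv2.resize(c["img"][200:400,220:440,::-1],None,fx=3,fy=3)); c=camera("top"); cv2.imwrite("pics/t5z.png",cv2.resize(c["img"][200:320,110:280,::-1],None,fx=4,fy=4))
E
```

```text
14.75 [0.56631794 0.19735234 0.22668774] [-0.38257684 -0.4959528  -1.20134532] 0.04964245478952551
```

View pics/s5z.png

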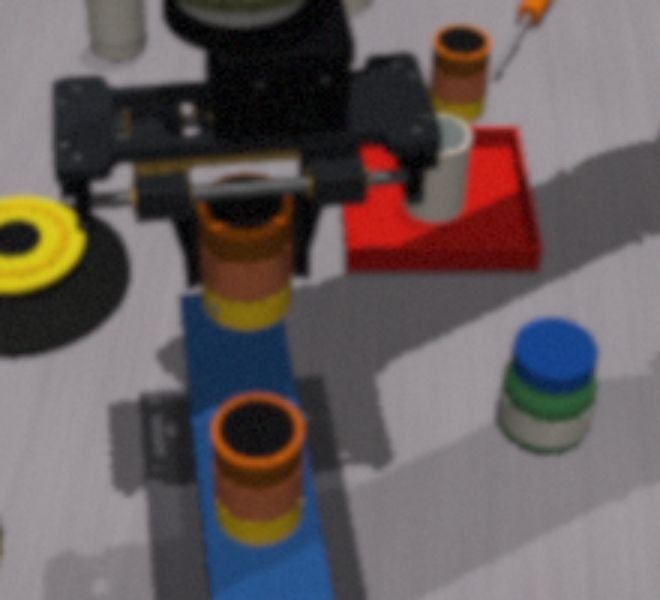

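View pics/t5z.png

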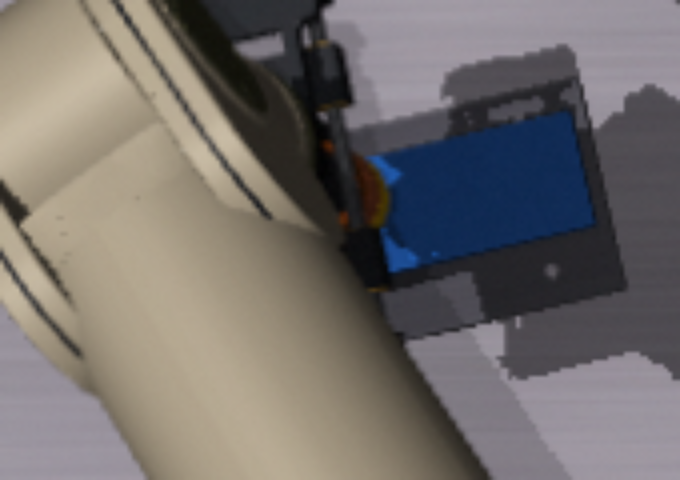

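```bash
python3 - <<'E'
from h import *
import pickle
d=pickle.load(open("side0.pkl","rb"));t=np.linspace(0,6.28,180)
for n,x,y,z in(("held",566.3,197.4,204.1),("row",554.7,262.9,100)):
    P=np.c_[x+25*np.cos(t),y+25*np.sin(t),z+0*t]/1000; q=proj(d,P); q=(q-[220,200])*3
    print(n,"base bottom row",q[:,1].max().round(1),"cols",q[:,0].min().round(1),q[:,0].max().round(1))
E
```

```text
held base bottom row 332.8 cols 200.5 290.2
row base bottom row 548.3 cols 212.6 300.4
```

Side view: the held coil hangs upright with its foot at zoom (247,310), and the shelf coil's rim is at (258,430). Both match their predicted projections with the same small offset. Moving 11.5 mm further and descending.

>>> jog_arm(
  commands=[
    {"translation":[0,6,0],"twist":0},
    {"translation":[0,5.5,0],"twist":0},
    {"translation":[0,0,0],"twist":0},
    {"translation":[0,0,0],"twist":0},
  ],
)

```text
time: 15.25
ee_pos: [0.5656, 0.2113, 0.2265]
eef_rot: [-0.703, -0.076, 0.076, 0.703]
ft_force: [-0.5, 0.0, -1.3]
width: 0.0496
```

>>> jog_arm(
  commands=[
    {"translation":[0.3,-2,-5],"twist":0},
    {"translation":[0,0,-10],"twist":0},
    {"translation":[0,0,-5],"twist":0},
    {"translation":[0,0,0],"twist":0},
    {"translation":[0,0,0],"twist":0},
  ],
)

```text
time: 15.75
ee_pos: [0.5659, 0.2089, 0.2064]
eef_rot: [-0.703, -0.075, 0.076, 0.703]
ft_force: [-0.0, -0.2, -0.8]
width: 0.0497
```

```bash
python3 - <<'E'
from h import *
for i in range(3):
    s=read_state(); print(s["time"],s["ee_pos"],s["ft_force"],s["joint_vel"].round(3) if hasattr(s["joint_vel"],"round") else "")
E
```

```text
15.75 [0.56594342 0.20885537 0.206412  ] [-0.04706557 -0.17082715 -0.83776778] [-0.002 -0.006 -0.003 -0.01  -0.001  0.002  0.   ]
15.75 [0.56594342 0.20885537 0.206412  ] [-0.04706557 -0.17082715 -0.83776778] [-0.002 -0.006 -0.003 -0.01  -0.001  0.002  0.   ]
15.75 [0.56594342 0.20885537 0.206412  ] [-0.04706557 -0.17082715 -0.83776778] [-0.002 -0.006 -0.003 -0.01  -0.001  0.002  0.   ]
```

>>> jog_arm(
  commands=[
    {"translation":[0,0,-10],"twist":0},
    {"translation":[0,0,-16],"twist":0},
    {"translation":[0,0,-16],"twist":0},
    {"translation":[0,0,-16],"twist":0},
    {"translation":[0,0,-10],"twist":0},
    {"translation":[0,0,-7],"twist":0},
    {"translation":[0,0,-4],"twist":0},
    {"translation":[0,0,-2],"twist":0},
    {"translation":[0,0,0],"twist":0},
    {"translation":[0,0,0],"twist":0},
  ],
)

```text
time: 16.75
ee_pos: [0.5663, 0.209, 0.1261]
eef_rot: [-0.703, -0.076, 0.075, 0.703]
ft_force: [0.3, 0.4, 0.3]
width: 0.0499
```

>>> jog_arm(
  commands=[
    {"translation":[0,0,-1.5],"twist":0},
    {"translation":[0,0,0],"twist":0},
  ],
)

```text
time: 16.95
ee_pos: [0.5661, 0.2088, 0.1241]
eef_rot: [0.703, 0.076, -0.075, -0.703]
ft_force: [-0.2, -0.2, -1.1]
width: 0.0498
```

>>> jog_arm(
  commands=[
    {"translation":[0,0,-1],"twist":0},
    {"translation":[0,0,0],"twist":0},
  ],
)

```text
time: 17.15
ee_pos: [0.566, 0.2088, 0.123]
eef_rot: [0.703, 0.075, -0.076, -0.703]
ft_force: [-0.1, -0.2, -0.8]
width: 0.0496
```

>>> jog_arm(
  commands=[
    {"translation":[0,0,-1],"twist":0},
    {"translation":[0,0,0],"twist":0},
  ],
)

```text
time: 17.35
ee_pos: [0.5661, 0.2089, 0.1226]
eef_rot: [0.703, 0.076, -0.075, -0.703]
ft_force: [-1.3, -1.2, 4.5]
width: 0.0501
```

Contact. Backing off slightly, releasing, and lifting straight up and clear.

>>> jog_arm(
  commands=[
    {"translation":[0,0,0.5],"twist":0},
    {"translation":[0,0,0],"twist":0},
    {"translation":[0,0,0],"twist":0},
    {"translation":[0,0,0],"twist":0},
    {"translation":[0,0,0],"twist":0},
    {"translation":[0,0,0],"twist":0},
    {"translation":[0,0,0],"twist":0},
  ],
  grip=0,
)

```text
time: 18.05
ee_pos: [0.566, 0.2089, 0.1226]
eef_rot: [-0.703, -0.076, 0.075, 0.703]
ft_force: [-0.6, -0.1, 0.4]
width: 0.0862
```

>>> jog_arm(
  commands=[
    {"translation":[0,0,10],"twist":0},
    {"translation":[0,0,20],"twist":0},
    {"translation":[0,0,25],"twist":0},
    {"translation":[0,0,30],"twist":0},
    {"translation":[0,0,20],"twist":0},
    {"translation":[-5,-25,10],"twist":0},
    {"translation":[-8,-35,0],"twist":0},
    {"translation":[-9,-40,0],"twist":0},
    {"translation":[-9,-40,0],"twist":0},
    {"translation":[-9,-40,0],"twist":0},
    {"translation":[-9,-40,0],"twist":0},
    {"translation":[-9,-40,0],"twist":0},
    {"translation":[-9,-40,0],"twist":0},
    {"translation":[-9,-40,0],"twist":0},
    {"translation":[-12,-40,0],"twist":0},
    {"translation":[-15,-30,0],"twist":0},
    {"translation":[-15,-20,0],"twist":0},
    {"translation":[0,0,0],"twist":0},
    {"translation":[0,0,0],"twist":0},
  ],
)

```text
time: 19.95
ee_pos: [0.4482, -0.221, 0.2382]
eef_rot: [0.703, 0.076, -0.075, -0.703]
ft_force: [-0.1, 0.7, 0.9]
width: 0.0869
```

```bash
python3 - <<'E'
from h import *
s=read_state(); print(s["time"],s["ee_pos"],s["ft_force"],s["width"]); c=camera("side"); save(c,"s6.png"); c=camera("top"); save(c,"t6.png"); find(c)
E
```

```text
19.95 [ 0.448193   -0.22095473  0.23824341] [-0.08503486  0.73800539  0.88591608] 0.08692119354219789
coil [300.1 169. ] 191 15 15 z70 [760.1 -12.8] z75 [759. -13.] z170 [737.3 -17.3]
coil [193.  251.6] 264 19 18 z70 [574.8 233. ] z75 [574.4 231.8] z170 [566.4 209.3]
coil [167.9 257.5] 255 17 18 z70 [562.1 291. ] z75 [561.7 289.6] z170 [554.7 262.9]
white [481.3 263.1] 258 18 19 z70 [ 538.7 -418.3] z75 [ 538.4 -417. ] z170 [ 533.1 -391.1]
white [351.2 303.5] 261 18 18 z70 [ 453.2 -123.3] z75 [ 453.2 -123.1] z170 [ 454.3 -119.2]
```

View pics/s6.png

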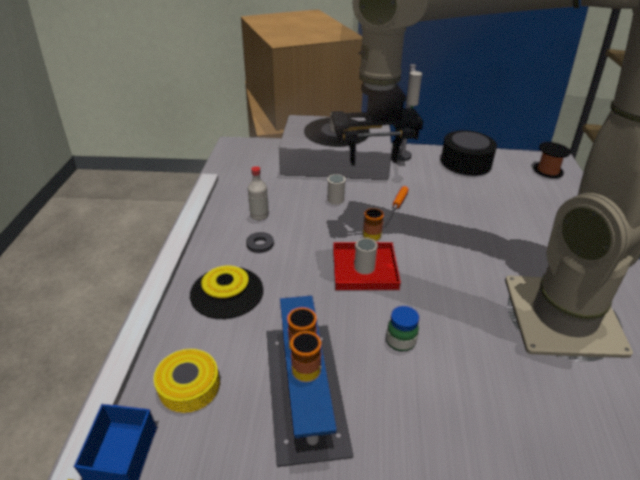

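View pics/t6.png

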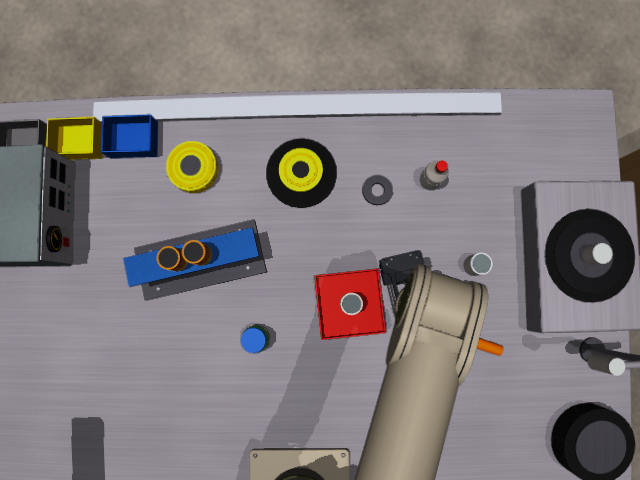

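The first coil stands at top (193,252) beside the shelf coil (168,257). Their spacing is 54.9 mm, a gap of about 5 mm, and they are in line with the shelf. The former is in the tray at (351,303). Now the second coil at (434.5,-256.8).

>>> jog_arm(
  commands=[
    {"translation":[-5,-12,-10],"twist":0},
    {"translation":[-5,-14,-25],"twist":0},
    {"translation":[-3.7,-9.8,-30],"twist":0},
    {"translation":[0,0,-30],"twist":0},
    {"translation":[0,0,-20],"twist":0},
    {"translation":[0,0,0],"twist":0},
    {"translation":[0,0,0],"twist":0},
  ],
)

```text
time: 20.75
ee_pos: [0.4344, -0.2569, 0.1227]
eef_rot: [-0.703, -0.076, 0.076, 0.703]
ft_force: [0.9, -0.3, -0.3]
width: 0.0868
```

```bash
python3 - <<'E'
from h import *
s=read_state(); print(s["time"],s["ee_pos"],s["ft_force"],s["width"]); c=camera("side"); cv2.imwrite("pics/s7z.png",cv2.resize(c["img"][120:300,240:480,::-1],None,fx=3,fy=3))
E
```

```text
20.75 [ 0.43437024 -0.25685448  0.12268072] [ 0.89618969 -0.32051124 -0.26480174] 0.0868126150126602
```

View pics/s7z.png

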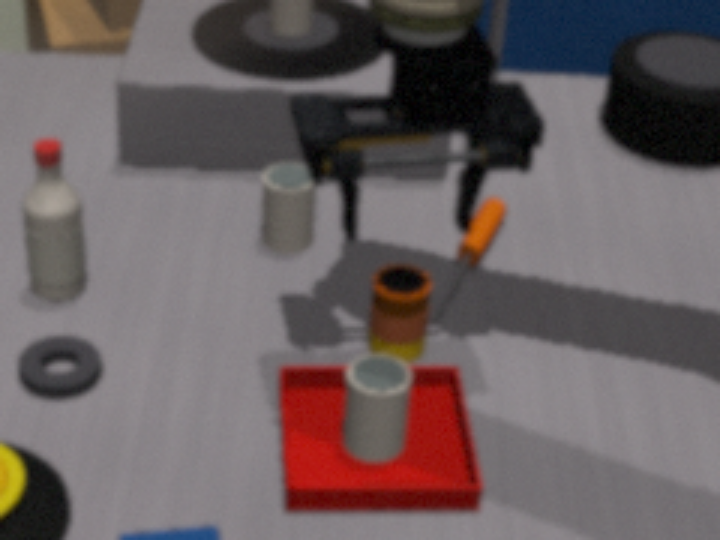

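The fingers straddle the coil (zoom (402,275)) with the screwdriver tip about 20 mm clear. Descending.

>>> jog_arm(
  commands=[
    {"translation":[0,0,-20],"twist":0},
    {"translation":[0,0,-25],"twist":0},
    {"translation":[0,0,-25],"twist":0},
    {"translation":[0,0,-20],"twist":0},
    {"translation":[0,0,-10],"twist":0},
    {"translation":[0,0,0],"twist":0},
    {"translation":[0,0,0],"twist":0},
  ],
)

```text
time: 21.5
ee_pos: [0.4352, -0.2573, 0.0238]
eef_rot: [0.703, 0.076, -0.075, -0.703]
ft_force: [-0.3, -0.2, 0.6]
width: 0.0872
```

>>> jog_arm(
  commands=[
    {"translation":[0,0,0],"twist":0},
    {"translation":[0,0,0],"twist":0},
    {"translation":[0,0,0],"twist":0},
    {"translation":[0,0,0],"twist":0},
    {"translation":[0,0,0],"twist":0},
    {"translation":[0,0,0],"twist":0},
    {"translation":[0,0,0],"twist":0},
    {"translation":[0,0,0],"twist":0},
  ],
  grip=1,
  grip_force=12,
)

```text
time: 22.3
ee_pos: [0.4343, -0.2569, 0.0226]
eef_rot: [-0.703, -0.076, 0.076, 0.703]
ft_force: [-0.8, -0.2, 1.6]
width: 0.0497
```

>>> jog_arm(
  commands=[
    {"translation":[0,0,8],"twist":0},
    {"translation":[0,0,16],"twist":0},
    {"translation":[0,0,25],"twist":0},
    {"translation":[0,0,30],"twist":0},
    {"translation":[0,0,35],"twist":0},
    {"translation":[0,0,35],"twist":0},
    {"translation":[0,0,35],"twist":0},
    {"translation":[5,15,24],"twist":0},
    {"translation":[9,25,0],"twist":0},
    {"translation":[12,35,0],"twist":0},
    {"translation":[12,35,0],"twist":0},
    {"translation":[12,35,0],"twist":0},
    {"translation":[12,35,0],"twist":0},
    {"translation":[12,35,0],"twist":0},
    {"translation":[12,35,0],"twist":0},
    {"translation":[12,35,0],"twist":0},
    {"translation":[12,35,0],"twist":0},
    {"translation":[12,35,0],"twist":0},
    {"translation":[12,33,0],"twist":0},
    {"translation":[7,14,0],"twist":0},
  ],
)

```text
time: 24.3
ee_pos: [0.575, 0.149, 0.231]
eef_rot: [-0.702, -0.077, 0.077, 0.704]
ft_force: [0.2, -0.3, -1.5]
width: 0.0494
```

>>> jog_arm(
  commands=[
    {"translation":[0,0,0],"twist":0},
    {"translation":[0,0,0],"twist":0},
    {"translation":[0,0,0],"twist":0},
    {"translation":[0,0,0],"twist":0},
  ],
)

```text
time: 24.7
ee_pos: [0.5754, 0.1438, 0.2308]
eef_rot: [0.703, 0.075, -0.075, -0.703]
ft_force: [-0.2, -0.1, -0.3]
width: 0.0494
```

>>> jog_arm(
  commands=[
    {"translation":[1.3,6,0],"twist":0},
    {"translation":[1.3,5.2,-10],"twist":0},
    {"translation":[0,0,-10],"twist":0},
    {"translation":[0,0,0],"twist":0},
    {"translation":[0,0,0],"twist":0},
    {"translation":[0,0,0],"twist":0},
  ],
)

```text
time: 25.3
ee_pos: [0.578, 0.1562, 0.2107]
eef_rot: [-0.703, -0.076, 0.075, 0.703]
ft_force: [0.8, -1.0, -0.5]
width: 0.0499
```

```bash
python3 - <<'E'
from h import *
s=read_state(); print(s["time"],s["ee_pos"],s["ft_force"],s["width"]); c=camera("side"); cv2.imwrite("pics/s8z.png",cv2.resize(c["img"][200:400,220:440,::-1],None,fx=3,fy=3))
E
```

```text
25.3 [0.57803742 0.15619727 0.21072285] [ 0.82578687 -0.97447647 -0.47276221] 0.0499011893107629
```

View pics/s8z.png

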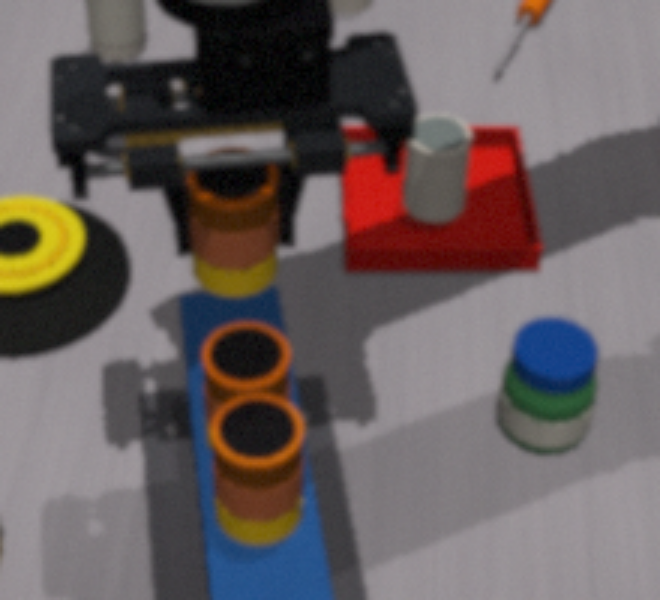

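The held coil (zoom (235,230)) is upright over the free end, in line with the other two (248,355) and (257,430). Lowering.

>>> jog_arm(
  commands=[
    {"translation":[0,-0.3,-10],"twist":0},
    {"translation":[0,0,-16],"twist":0},
    {"translation":[0,0,-16],"twist":0},
    {"translation":[0,0,-16],"twist":0},
    {"translation":[0,0,-12],"twist":0},
    {"translation":[0,0,-8],"twist":0},
    {"translation":[0,0,-5],"twist":0},
    {"translation":[0,0,-3],"twist":0},
    {"translation":[0,0,0],"twist":0},
    {"translation":[0,0,0],"twist":0},
  ],
)

```text
time: 26.35
ee_pos: [0.5782, 0.1561, 0.1251]
eef_rot: [-0.703, -0.076, 0.075, 0.703]
ft_force: [-0.7, -0.4, 0.2]
width: 0.0497
```

>>> jog_arm(
  commands=[
    {"translation":[0,0,-1],"twist":0},
    {"translation":[0,0,0],"twist":0},
  ],
)

```text
time: 26.55
ee_pos: [0.578, 0.156, 0.1238]
eef_rot: [0.703, 0.076, -0.075, -0.703]
ft_force: [0.1, 0.5, -0.6]
width: 0.0497
```

>>> jog_arm(
  commands=[
    {"translation":[0,0,-1],"twist":0},
    {"translation":[0,0,0],"twist":0},
  ],
)

```text
time: 26.75
ee_pos: [0.5781, 0.156, 0.1227]
eef_rot: [-0.703, -0.076, 0.075, 0.703]
ft_force: [0.2, 0.4, 0.8]
width: 0.0497
```

>>> jog_arm(
  commands=[
    {"translation":[0,0,-0.5],"twist":0},
    {"translation":[0,0,0],"twist":0},
  ],
)

```text
time: 26.95
ee_pos: [0.5781, 0.156, 0.1227]
eef_rot: [0.703, 0.076, -0.075, -0.703]
ft_force: [-1.6, -0.5, 6.2]
width: 0.0498
```

>>> jog_arm(
  commands=[
    {"translation":[0,0,0.5],"twist":0},
    {"translation":[0,0,0],"twist":0},
    {"translation":[0,0,0],"twist":0},
    {"translation":[0,0,0],"twist":0},
    {"translation":[0,0,0],"twist":0},
    {"translation":[0,0,0],"twist":0},
    {"translation":[0,0,0],"twist":0},
  ],
  grip=0,
)

```text
time: 27.65
ee_pos: [0.5779, 0.156, 0.1226]
eef_rot: [-0.703, -0.076, 0.075, 0.703]
ft_force: [-0.7, 0.6, -0.1]
width: 0.086
```

>>> jog_arm(
  commands=[
    {"translation":[0,0,10],"twist":0},
    {"translation":[0,0,20],"twist":0},
    {"translation":[0,0,25],"twist":0},
    {"translation":[0,0,30],"twist":0},
    {"translation":[0,0,30],"twist":0},
    {"translation":[-5,-25,20],"twist":0},
    {"translation":[-8,-35,10],"twist":0},
    {"translation":[-9,-40,0],"twist":0},
    {"translation":[-9,-40,0],"twist":0},
    {"translation":[-9,-40,0],"twist":0},
    {"translation":[-9,-40,0],"twist":0},
    {"translation":[-9,-40,0],"twist":0},
    {"translation":[-9,-30,0],"twist":0},
    {"translation":[-9,-20,0],"twist":0},
    {"translation":[0,0,0],"twist":0},
    {"translation":[0,0,0],"twist":0},
  ],
)

```text
time: 29.25
ee_pos: [0.5021, -0.1537, 0.2682]
eef_rot: [0.703, 0.076, -0.075, -0.703]
ft_force: [0.5, 0.2, -0.1]
width: 0.0873
```

```bash
python3 - <<'E'
from h import *
s=read_state(); print(s["time"],s["ee_pos"],s["ft_force"],s["width"]); c=camera("side"); save(c,"s9.png"); c=camera("top"); save(c,"t9.png"); find(c)
a=np.array([560.6,232.5]);d=np.array([-.2125,.9772]);n=np.array([.9772,.2125])
for u,*_ in cores(c,"coil"):
    p=plane(c,[u],.17)[0,:2]*1000-a; print(u.round(),"along",(p@d).round(1),"across",(p@n).round(1))
E
```

```text
29.25 [ 0.50205776 -0.15373903  0.2682288 ] [ 0.52442469  0.1758601  -0.0943363 ] 0.08731393965563873
coil [300.2 169. ] 194 16 15 z70 [760.1 -13.1] z75 [759.  -13.3] z170 [737.3 -17.5]
coil [217.9 245.6] 266 19 18 z70 [587.5 175.7] z75 [587.1 174.7] z170 [578.1 156.5]
coil [193.  251.6] 264 19 18 z70 [574.8 233. ] z75 [574.4 231.8] z170 [566.4 209.3]
coil [167.9 257.5] 255 17 18 z70 [562.1 291. ] z75 [561.7 289.6] z170 [554.7 262.9]
white [481.2 263.2] 257 18 18 z70 [ 538.3 -418.1] z75 [ 538.  -416.8] z170 [ 532.8 -391. ]
[300. 169.] along -281.9 across 119.5
[218. 246.] along -78.0 across 1.0
[193. 252.] along -23.9 across 0.7
[168. 258.] along 30.9 across 0.7
```

View pics/s9.png

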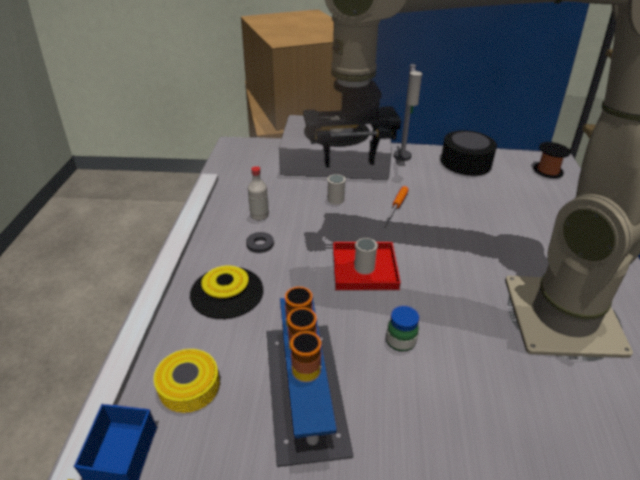

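View pics/t9.png

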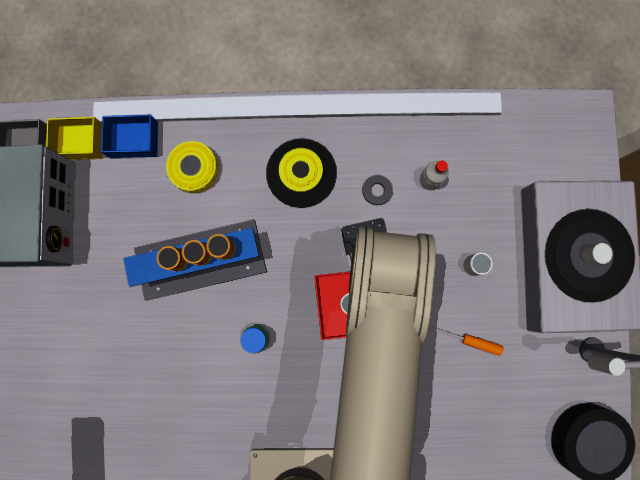

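The pictures show the three coils in a row at top (168,257), (193,252) and (218,246). They sit at +30.9, -23.9 and -78.0 mm along the shelf and 0.7 to 1.0 mm off its middle line. The former is upright in the tray at side (365,255), the bystanders haven't moved, and the gripper is clear. Handing in.

```bash
python3 -c "
from bench import *
print(close_job())"
```

```text
the job is handed in; nothing more can be done
None
```

I moved the white former from the shelf into the red tray first, where it stands upright. I then stood the two bench coils on the shelf next to the coil already there, and handed the job in at about 29 s.

- **Row:** in the last top view the three coil centres are at +30.9, -23.9 and -78.0 mm along the shelf, so the gaps are about 4 to 5 mm. They lie 0.7 to 1.0 mm off the shelf's middle line, all upright and within its edges.
- **Left alone:** the shelf coil and the spare former measured the same before and after. The other bystanders look unmoved in the pictures.
- **Forces:** the highest wrist force I read was about 16 N, when setting the former down. The arm was clear of everything at hand-in.
- **Limits of the checks:** the arm partly hid the tray in the last top view, so I checked the former there from the side view and an earlier top view. The two cameras differed by about 1 to 2 mm, as the calibration allows. No check failed.

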